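# Roll a waxed cheese ball into its cradle and shut the keeper

## Task

Put the red-waxed cheese ball that is lying on the bench away in the blue-sided cradle: swing the yellow keeper bar wide open, then push the ball across the bench and up the ramp, without lifting it and staying with it so that it never races, until it has settled in the seat. Then swing the keeper bar fully shut behind it. Leave the salt tub, the shaker, the mug and the standing can where they are.

Things in the scene. Friction and masses are not known exactly. Their poses are not given: they have to be found in the camera images.
- cheese_center (a point): Centre of the loose cheese ball on the bench: a hard sphere 100 mm in diameter in smooth red wax with two pale yellow spots, 0.45 to 0.65 kg, too wide for most grippers. Its axes turn as it rolls. It rolls easily: a slow push sends it 10 to 30 mm ahead of the hand before it stops. It starts 430 to 490 mm before the seat, up to 100 mm to either side of it.
- cradle: Fixed cradle with blue sides, open to its own -y side. Origin: on the bench below the middle of the seat; +y runs from mouth to back, z up. A bare metal ramp rises from the bench at y = -85 mm to a level plate 13.5 mm high that begins at y = -45 mm. Side cheeks, 45 mm high, from y = -29 to +59 mm, have inner faces at x = -78 and +78 mm; back plate at y = +56 mm, 90 mm high.
- seat (a point): Where the centre of the settled ball lies: x = 0, y = 0, 57 mm above the bench in the cradle's frame. The seat is a 50 mm square opening in the cradle's plate, with a dark floor, into which the ball sinks 7 mm.
- keeper (a joint): Angle (rad) of the yellow keeper bar: 0 = shut, the bar lying across the mouth along the cradle's -x from its post; 1.57 = pointing straight out along the cradle's -y; stop at 1.8. It swings level, outward, and stays where left (0.08 N m of friction). Bar 12 mm thick, 44 to 60 mm above the bench, reaching 141 mm from the post's axis. At 1.5 and more the mouth is clear.
- keeper_post (a point): Upright axis about which the keeper bar turns, at x = +90, y = -64 mm in the cradle's frame, 44 mm above the bench.
- keeper_knob (a point): Middle of the red upright knob on the keeper bar's free end, 132 mm from the post's axis: a cylinder 18 mm in diameter standing on the bar from 60 to 92 mm above the bench (this point is 76 mm above it).
- salt_tub_center (a point): Centre (45 mm up) of the loose white tub with lid and paper label, upright, 72 mm in diameter, 90 mm high, near the ball's way about 270 mm before the seat; which side it and the shaker stand on varies.
- shaker_center (a point): Centre (45 mm up) of the loose plain steel shaker, upright, 72 mm in diameter, 90 mm high, on the other side of the ball's way.
- mug: White mug, 80 mm in diameter, 90 mm high; origin at its underside.
- spare_can: Red-labelled steel food can, standing on its end, 100 mm in diameter, 120 mm high; it stays where it is. Origin at its underside.
Mind the look-alikes: they are no part of the job. Several things look just like the part that bears cheese_center: the one meant starts farthest to the robot's right.

How it is judged:
By the outcome, as a careful person would: the job done as asked, in the order asked, and still so for the second after the job is handed in, with the robot touching nothing.
It also fails if it takes over 69 s, if anything falls off the work surface, if the arm or the gripper's body presses on something with over 40 N, if the wrist force passes 120 N, or if a joint passes its speed limit or range.

## Robot

A 6-joint arm with a two-finger parallel gripper is mounted at the origin on the work surface. World frame = base frame: x ahead of the robot, y to its left, z up, the work surface at z = 0. Lengths are in m, angles in rad, forces in N, time in s.
With the tool pointing down it reaches from about 0.325 to 0.9 m from the base axis. Payload 6.1 kg.
Tool frame: the origin (TCP) lies on the mounting face of the last link; the fingertips stand 182 mm ahead of it and the grasp point (between the pads) lies 164 mm ahead of it; z points along the fingers, y is the line along which they close (so a half turn about z gives the same grasp; the last joint's range is limited). The gripper opens to 87 mm and grips with 3 to 60 N. Pads are 19 mm wide; open, the fingers measure 117 mm over their backs; the gripper's body (75 mm by 190 mm) begins 51 mm behind the grasp point.
Start: joints at [1.124, 0.22, 1.526, -0, 1.395, -0.126], TCP at [0.197, 0.593, 0.405] pointing down, gripper open.
Joint ranges: [-2.98, 2.98], [-0.91, 2.08], [0.09, 2.57], [-1.24, 4.39], [0.2, 2.65], [-2.68, 2.68]. Speed limits (rad/s): [2.57, 2.57, 3.01, 3.14, 3.14, 3.14].

## Interface

Orientations are given as [roll, pitch, yaw] about the fixed x, y, z axes, in that order (R = Rz(yaw) Ry(pitch) Rx(roll)).
In Python, from station import * gives the robot as it stands. The module is installed in compiled form; this text tells all that it offers.
- The arm moves only by the tool step_arm, never from a script. Its argument "rows" is a list of rows, each a list of 7 numbers: the shift along the tool's x, y, z scaled (see below), then the turn, a rotation vector about the tool's x, y, z scaled (see below), then the opening, from 0 (shut) to 1 (fully open). A call has exactly 5 rows; each row shifts and turns the commanded pose from where the row before left it, along the tool's axes as they then stand; what a row does not reach is not made up. The controller multiplies each number of a shift by 0.03 m and each number of a turn by 5 degrees. A row lasts 1/12 s, in which the tool goes at most 41.7 mm and 7.16 degrees, less where a joint would pass 70% of its speed; a pose out of reach is approached as far as the arm can. A call with a number of a shift or a turn outside -1 to 1 is refused whole. A call with a gripper value outside its range is refused whole. The fingers move at their own pace and stop on an object; the grip force is fixed at half the most. Time passes only in rows, so rows that do not move let the fingers close, or fill a call up. It gives the time, the measured TCP pose, the force, the opening and the grip force at its end, in the units of the state.
- get_obs(): the state, without advancing time (a new reading comes with each control period).
- grab_frame(name): name is "side" or "top" or "wrist"; returns the picture (480x640x3 uint8, blue, green, red); there is no depth.
- camera_model(name): a dict with "fx", "fy", "cx", "cy" (pixels), "distortion" ([k1, k2, p1, p2, k3] as OpenCV has them; the pictures are not rectified), "R" (3x3) and "t" (3): a world point X has camera coordinates R X + t. Camera axes: x right, y down, z forward; pixel columns grow to the right and rows downward; lengths in m; the calibration is good to about 2 mm. A picture is of the moment at which its call begins: read the wrist's pose just before it. camera_model takes no time and is no camera call; for the wrist camera it gives the pose at the moment of the call.
- job_done(): hands the job in; it is judged then, once.
Trained networks look in the newest picture that a camera, given by its name, has taken for a name from the list of things; names that differ only in an ending like _2 or _b are one class to them, and where a whole thing is asked for, a point or a joint stands for the part that bears it (a point fixed in the world has none). Each returns a list of dicts, best first, with "confidence" (0 to 1); they miss things now and then, are a little off and sometimes report something else, mostly with a low value. They report only what shows in the picture. A call takes as long as a camera call. They do not tell look-alikes from the thing itself.
- look_for(camera, label): "centre" ([x, y, z] in m, in world coordinates, good to about 4 mm: the middle of the surface that is visible of it).
- mark_of(camera, label): "centre" ([x, y, z] in m, in world coordinates, good to about 4 mm: a listed point, or the origin of a listed thing).
The state is a dict: "clock": time; "q": joint angles; "qd": joint speeds; "effort": joint torques, N m; "position": TCP position; "ee_rot": TCP orientation; "wrist_force": force on the tool from outside, world axes, zero at the start; "ft_torque": the same for the moment, N m; "width": finger opening in m; "gripper_force": force on a finger pad.
Only numpy, scipy, OpenCV 4.12 (cv2) and the standard library are available. Lean on these libraries where they do the work, as an engineer would, in place of code of your own. Each camera call takes 0.05 s, during which the arm holds its last target. There are 200 camera calls.

## Working session

There is one attempt and no reset: what is moved stays moved. The work goes in short steps, Python scripts to look and compute and a tool call to move; the robot and the scene stay as the last step left them, time stands still between calls to the robot, and variables do not carry over. Pictures are saved under pics/ and viewed, at most 10 in all, crops included, and the job is handed in when it is done.

Besides the shell and the picture viewer there is one more tool, called after "Request:" as name(argument=value, ...) on one line, values as JSON. step_arm: Moves the arm, as the interface text tells. Its arguments: {"type":"object","properties":{"rows":{"type":"array"}},"required":["rows"]}

```bash
mkdir -p pics; python3 - <<'E'
from station import *
import cv2
s=get_obs();print(s['clock'],s['position'],s['ee_rot'],s['width'])
for c in ("top","side"):
    cv2.imwrite(f"pics/{c}0.png",grab_frame(c))
    for l in ["cheese_center","cradle","seat","keeper_post","keeper_knob","salt_tub_center","shaker_center","mug","spare_can"]:
        print(c,l,[([round(float(v),3) for v in d['centre']],round(d['confidence'],2)) for d in mark_of(c,l)])
print(get_obs()['clock'])
E
```

```text
0.0 [0.19696164 0.59287336 0.40364332] [-3.13965640e+00 -2.40612410e-04  2.82079518e+00] 0.08694660148909311
top cheese_center [([0.317, -0.142, 0.052], 0.91), ([0.368, 0.129, 0.05], 0.71), ([0.6, -0.227, 0.048], 0.62)]
top cradle [([0.547, 0.227, -0.002], 0.91)]
top seat []
top keeper_post [([0.633, 0.167, 0.047], 0.68)]
top keeper_knob [([0.501, 0.142, 0.076], 0.84)]
top salt_tub_center [([0.41, -0.024, 0.045], 0.88), ([0.635, 0.167, 0.048], 0.72)]
top shaker_center [([0.675, -0.051, 0.044], 0.88), ([0.777, 0.114, -0.004], 0.61), ([0.6, -0.228, 0.05], 0.24)]
top mug [([0.777, 0.111, -0.004], 0.69)]
top spare_can [([0.745, 0.281, 0.002], 0.64)]
side cheese_center [([0.321, -0.14, 0.05], 0.64), ([0.369, 0.13, 0.052], 0.62), ([0.603, -0.226, 0.051], 0.57), ([0.547, 0.232, 0.0], 0.38)]
side cradle [([0.548, 0.232, 0.002], 0.68), ([0.744, 0.279, 0.003], 0.27)]
side seat [([0.544, 0.231, 0.055], 0.84)]
side keeper_post [([0.633, 0.168, 0.045], 0.95), ([0.675, -0.051, 0.043], 0.28)]
side keeper_knob []
side salt_tub_center [([0.504, 0.14, 0.076], 0.69), ([0.413, -0.022, 0.043], 0.67)]
side shaker_center [([0.675, -0.053, 0.044], 0.89)]
side mug [([0.778, 0.113, 0.003], 0.69)]
side spare_can [([0.742, 0.281, 0.002], 0.8)]
1.0
```

View pics/top0.png

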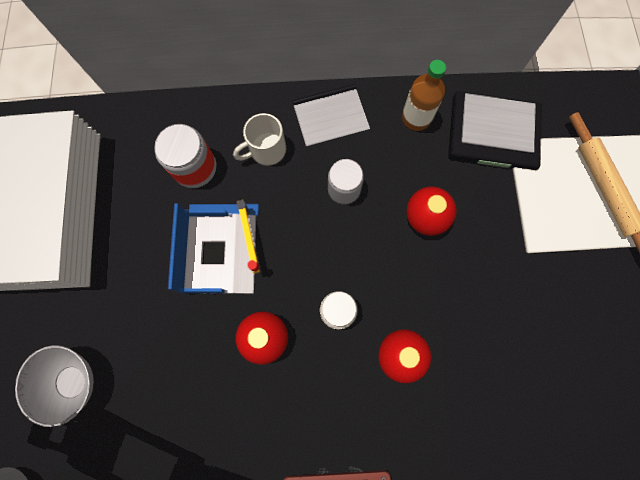

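View pics/side0.png

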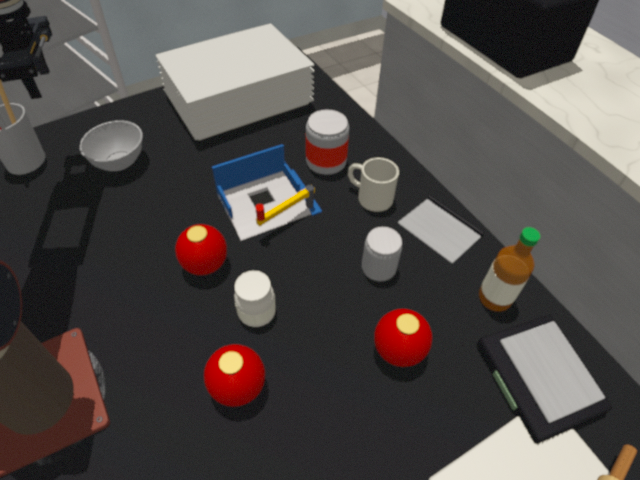

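The top view shows three red balls. The one farthest right is at about px (431,211), world (0.601,-0.227). The cradle is at px (213,252), with its mouth toward -y and the keeper slightly ajar (knob px 252,266). Next I'll check the cradle's yaw.

```bash
cat > h.py <<'E'
from station import *
import cv2, numpy as np
def unproj(m,uv,z):
    K=np.array([[m['fx'],0,m['cx']],[0,m['fy'],m['cy']],[0,0,1]])
    p=cv2.undistortPoints(np.float64(uv).reshape(-1,1,2),K,np.float64(m['distortion'])).reshape(-1,2)
    R=np.array(m['R']);C=-R.T@np.array(m['t'])
    d=np.c_[p,np.ones(len(p))]@R
    return C+d*((z-C[2])/d[:,2])[:,None]
def st():
    s=get_obs();print(round(s['clock'],2),np.round(s['position'],4),np.round(s['ee_rot'],3),np.round(s['wrist_force'],1),round(s['width'],3))
E
python3 - <<'E'
from h import *
im=cv2.imread('pics/top0.png');m=camera_model('top')
g=im.max(2)[225:280,190:236]
_,b=cv2.threshold(g,90,255,cv2.THRESH_BINARY_INV)
n,l,s,c=cv2.connectedComponentsWithStats(b);i=l[252-225,213-190]
ys,xs=np.where(l==i);r=cv2.minAreaRect(np.float32(np.c_[xs+190,ys+225]));print(r)
P=unproj(m,cv2.boxPoints(r),.0135);print(np.round(P,4),P.mean(0))
print(unproj(m,[(258,213),(253,292)],0.0)) 
yel=cv2.inRange(im,(0,120,150),(90,255,255))[195:275,230:262]
ys,xs=np.where(yel>0);l=cv2.fitLine(np.float32(np.c_[xs+230,ys+195]),2,0,.01,.01).ravel()
Q=unproj(m,[l[2:]-30*l[:2],l[2:]+30*l[:2]],.06);print(Q);d=Q[1]-Q[0];print(np.degrees(np.arctan2(d[1],d[0])))
st()
E
```

```text
((212.5, 252.5), (21.0, 23.0), 90.0)
[[0.5703 0.2564 0.0135]
 [0.5676 0.2075 0.0135]
 [0.5229 0.2077 0.0135]
 [0.5255 0.256  0.0135]] [0.54657312 0.23190111 0.0135    ]
[[0.63071193 0.13650389 0.        ]
 [0.46106055 0.15052392 0.        ]]
[[0.63148724 0.16172534 0.06      ]
 [0.50997662 0.13763343 0.06      ]]
-168.78541083530015
1.0 [0.1971 0.5931 0.4048] [ 3.142 -0.     2.821] [ 0.6  0.4 -0.7] 0.087
```

Request:
step_arm(rows=[[0,0,0,0,0,1,0],[0,0,0,0,0,1,0],[0,0,0,0,0,1,0],[0,0,0,0,0,1,0],[0,0,0,0,0,1,0]])

```text
clock: 1.42
position: [0.1971, 0.5931, 0.4047]
ee_rot: [-3.142, -0.0, 2.38]
wrist_force: [0.8, 0.7, 0.3]
width: 0.0615
gripper_force: 0.0
```

Request:
step_arm(rows=[[0,0,0,0,0,1,0],[0,0,0,0,0,1,0],[0,0,0,0,0,1,0],[0,0,0,0,0,1,0],[0,0,0,0,0,1,0]])

```text
clock: 1.83
position: [0.1971, 0.5931, 0.4048]
ee_rot: [3.142, -0.0, 1.944]
wrist_force: [-0.9, 0.0, 0.1]
width: 0.0284
gripper_force: 0.0
```

Request:
step_arm(rows=[[0,0,0,0,0,1,0],[0,0,0,0,0,1,0],[0,0,0,0,0,1,0],[0,0,0,0,0,1,0],[0,0,0,0,0,0.32,0]])

```text
clock: 2.25
position: [0.1971, 0.5931, 0.4047]
ee_rot: [3.142, 0.0, 1.567]
wrist_force: [0.7, 0.1, 0.7]
width: 0.0018
gripper_force: 0.0
```

Request:
step_arm(rows=[[-0.87,0.65,0,0,0,0,0],[-0.87,0.65,0,0,0,0,0],[-0.87,0.65,0,0,0,0,0],[-0.87,0.65,0,0,0,0,0],[-0.87,0.65,0,0,0,0,0]])

```text
clock: 2.67
position: [0.2952, 0.4614, 0.4048]
ee_rot: [3.141, -0.0, 1.572]
wrist_force: [0.3, 0.4, -0.2]
width: 0.0004
gripper_force: 0.0
```

Request:
step_arm(rows=[[-0.87,0.65,0,0,0,0,0],[-0.87,0.65,0,0,0,0,0],[-0.87,0.65,0,0,0,0,0],[-0.87,0.65,0,0,0,0,0],[-0.87,0.65,0,0,0,0,0]])

```text
clock: 3.08
position: [0.3928, 0.3308, 0.405]
ee_rot: [3.141, -0.0, 1.571]
wrist_force: [0.0, -0.3, 0.0]
width: 0.0004
gripper_force: 0.0
```

Request:
step_arm(rows=[[-0.87,0.65,0,0,0,0,0],[-0.87,0.65,0,0,0,0,0],[-0.87,0.65,0,0,0,0,0],[-0.5,0.65,0,0,0,0,0],[0,0,0,0,0,0,0]])

```text
clock: 3.5
position: [0.4728, 0.236, 0.4051]
ee_rot: [3.139, 0.001, 1.567]
wrist_force: [0.0, 0.5, -0.2]
width: 0.0004
gripper_force: 0.0
```

Request:
step_arm(rows=[[-0.65,0.43,0,0,0,0,0],[-0.65,0.43,0,0,0,0,0],[-0.63,0.44,0,0,0,0,0],[0,0,1,0,0,0,0],[0,0,1,0,0,0,0]])

```text
clock: 3.92
position: [0.5106, 0.1806, 0.3465]
ee_rot: [3.136, -0.001, 1.569]
wrist_force: [0.4, 1.3, -0.8]
width: 0.0005
gripper_force: 0.0
```

Request:
step_arm(rows=[[0,0,1,0,0,0,0],[0,0,1,0,0,0,0],[0,0,1,0,0,0,0],[0,0,0.7,0,0,0,0],[0,0,0.4,0,0,0,0]])

```text
clock: 4.33
position: [0.5076, 0.1813, 0.2186]
ee_rot: [-3.137, 0.001, 1.572]
wrist_force: [0.1, 1.2, -1.0]
width: 0.0004
gripper_force: 0.0
```

Request:
step_arm(rows=[[-0.28,0.15,0,0,0,0,0],[-0.28,0.15,0,0,0,0,0],[-0.28,0.15,0,0,0,0,0],[-0.3,0.07,0,0,0,0,0],[-0.3,0.07,0,0,0,0,0]])

```text
clock: 4.75
position: [0.5283, 0.1368, 0.2236]
ee_rot: [3.138, -0.001, 1.571]
wrist_force: [-0.3, 1.4, 0.9]
width: 0.0
gripper_force: 0.5
```

Request:
step_arm(rows=[[-0.3,0.07,0,0,0,0,0],[-0.3,0.07,0,0,0,0,0],[-0.27,0.18,0,0,0,0,0],[-0.27,0.18,0,0,0,0,0],[-0.27,0.18,0,0,0,0,0]])

```text
clock: 5.17
position: [0.5479, 0.0946, 0.2218]
ee_rot: [3.141, -0.0, 1.571]
wrist_force: [-0.3, 1.4, 0.1]
width: 0.0005
gripper_force: 0.5
```

Request:
step_arm(rows=[[-0.27,0.18,0,0,0,0,0],[-0.2,0.27,0,0,0,0,0],[-0.2,0.27,0,0,0,0,0],[-0.2,0.27,0,0,0,0,0],[-0.2,0.27,0,0,0,0,0]])

```text
clock: 5.58
position: [0.586, 0.0629, 0.2216]
ee_rot: [-3.141, -0.0, 1.571]
wrist_force: [-0.8, 1.1, 1.0]
width: 0.0005
gripper_force: 0.4
```

Request:
step_arm(rows=[[-0.07,0.25,0,0,0,0,0],[-0.07,0.25,0,0,0,0,0],[-0.07,0.25,0,0,0,0,0],[-0.07,0.25,0,0,0,0,0],[-0.07,0.25,0,0,0,0,0]])

```text
clock: 6.0
position: [0.6234, 0.053, 0.2217]
ee_rot: [-3.141, -0.0, 1.571]
wrist_force: [-1.1, 1.7, -0.1]
width: 0.0003
gripper_force: 0.5
```

```bash
python3 - <<'E'
from h import *
st()
for c in("top","side"):
    im=grab_frame(c);cv2.imwrite(f"pics/{c}1.png",im)
    for l in("keeper_knob","keeper_post"):print(c,l,[(np.round(d['centre'],3),round(d['confidence'],2)) for d in mark_of(c,l)])
    if c=='top':
        yel=cv2.inRange(im,(0,120,150),(90,255,255))[180:275,225:340];ys,xs=np.where(yel>0);print(len(xs))
        if len(xs)>10:
            l=cv2.fitLine(np.float32(np.c_[xs+225,ys+180]),2,0,.01,.01).ravel();Q=unproj(camera_model(c),[l[2:]-20*l[:2],l[2:]+20*l[:2]],.06);d=Q[1]-Q[0];print(Q,np.degrees(np.arctan2(d[1],d[0])))
E
```

```text
6.0 [0.6234 0.053  0.2217] [-3.141 -0.     1.571] [-1.1  1.7 -0.1] 0.0
top keeper_knob [(array([0.544, 0.233, 0.059]), 0.37)]
top keeper_post []
0
side keeper_knob [(array([0.644, 0.032, 0.076]), 0.44)]
side keeper_post [(array([0.635, 0.167, 0.042]), 0.84)]
```

View pics/side1.png

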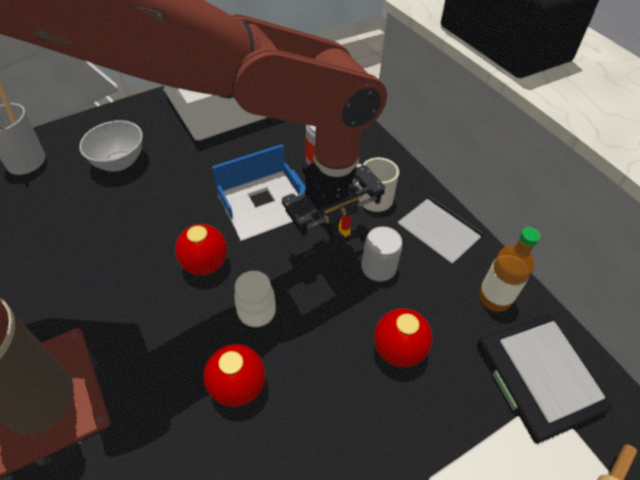

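The knob is now at px (346,224), world (0.644,0.032), so the bar is at about 1.65 rad and wide open. Next I'll move behind the ball.

Request:
step_arm(rows=[[0,-0.4,0,0,0,0,0],[0,0,-0.8,0,0,0,0],[0,0,-1,0,0,0,0],[0,0,-1,0,0,0,0.7],[0,0,-0.7,0,0,0,0.7]])

```text
clock: 6.72
position: [0.6108, 0.0531, 0.3297]
ee_rot: [3.139, 0.0, 1.571]
wrist_force: [0.4, -0.0, 1.1]
width: 0.0074
gripper_force: 0.0
```

Request:
step_arm(rows=[[-0.9,0,0,0,0,0,0.7],[-0.9,0,0,0,0,0,0.7],[-0.9,0,0,0,0,0,0.7],[-0.9,0,0,0,0,0,0.7],[-0.9,0,0,0,0,0,0.7]])

```text
clock: 7.13
position: [0.6103, -0.0829, 0.327]
ee_rot: [3.141, 0.0, 1.572]
wrist_force: [-0.1, -0.0, 0.3]
width: 0.0394
gripper_force: 0.0
```

Request:
step_arm(rows=[[-0.9,0,0,0,0,0,0.7],[-0.9,0,0,0,0,0,0.7],[-0.9,0,0,0,0,0,0.7],[-0.9,0,0,0,0,0,0.7],[-0.9,0,0,0,0,0,0.7]])

```text
clock: 7.55
position: [0.6103, -0.2181, 0.3268]
ee_rot: [3.142, 0.0, 1.571]
wrist_force: [0.1, 0.7, 0.2]
width: 0.0604
gripper_force: 0.0
```

Request:
step_arm(rows=[[-0.9,0,0,0,0,0,0.7],[-0.9,0,0,0,0,0,0.7],[-0.6,0,0,0,0,0,0.7],[-0.5,0,0,0,0,0,0.7],[0,0,0,0,0,0,0.7]])

```text
clock: 7.97
position: [0.6103, -0.3065, 0.3267]
ee_rot: [3.141, 0.001, 1.569]
wrist_force: [0.4, -0.1, -0.4]
width: 0.0608
gripper_force: 0.0
```

```bash
python3 - <<'E'
from h import *
st()
for c in("top","side"):
    grab_frame(c)
    for l in("cheese_center","keeper_knob","cradle"):print(c,l,[(np.round(d['centre'],3),round(d['confidence'],2)) for d in mark_of(c,l)])
E
```

```text
7.97 [ 0.6103 -0.3065  0.3267] [3.141e+00 1.000e-03 1.569e+00] [ 0.4 -0.1 -0.4] 0.061
top cheese_center [(array([0.366, 0.129, 0.051]), 0.76), (array([ 0.32 , -0.142,  0.052]), 0.68), (array([ 0.599, -0.228,  0.052]), 0.56), (array([ 0.674, -0.049,  0.04 ]), 0.41)]
top keeper_knob [(array([0.641, 0.029, 0.078]), 0.9), (array([ 0.41 , -0.024,  0.051]), 0.5)]
top cradle [(array([0.548, 0.23 , 0.001]), 0.78)]
side cheese_center [(array([ 0.601, -0.228,  0.049]), 0.64), (array([ 0.32 , -0.14 ,  0.051]), 0.62)]
side keeper_knob [(array([0.643, 0.032, 0.077]), 0.93)]
side cradle []
```

Request:
step_arm(rows=[[0,-0.28,0.8,0,0,0,0.7],[0,0,0.9,0,0,0,0.7],[0,0,0.9,0,0,0,0.7],[0,0,0.7,0,0,0,0.7],[0,0,0.3,0,0,0,0.7]])

```text
clock: 8.78
position: [0.6011, -0.3026, 0.2148]
ee_rot: [-3.137, -0.003, 1.572]
wrist_force: [-0.6, -0.5, -0.4]
width: 0.0609
gripper_force: 0.0
```

Request:
step_arm(rows=[[0.15,0,0,0,0,0,0.7],[0.15,0,0,0,0,0,0.7],[0.15,0,0,0,0,0,0.7],[0.12,0,0,0,0,0,0.7],[0.12,0,0,0,0,0,0.7]])

```text
clock: 9.2
position: [0.6031, -0.283, 0.2207]
ee_rot: [3.139, 0.002, 1.572]
wrist_force: [-0.2, -0.6, 0.5]
width: 0.061
gripper_force: 0.0
```

Request:
step_arm(rows=[[0.1,0,0,0,0,0,0.7],[0.1,0,0,0,0,0,0.7],[0.1,0,0,0,0,0,0.7],[0.1,0,0,0,0,0,0.7],[0.1,0,0,0,0,0,0.7]])

```text
clock: 9.62
position: [0.6024, -0.2683, 0.2189]
ee_rot: [3.141, 0.0, 1.571]
wrist_force: [0.3, -0.7, 0.6]
width: 0.0613
gripper_force: 0.1
```

Request:
step_arm(rows=[[0.1,-0.02,0,0,0,0,0.7],[0.1,-0.02,0,0,0,0,0.7],[0.1,-0.03,0,0,0,0,0.7],[0.1,-0.03,0,0,0,0,0.7],[0.1,-0.03,0,0,0,0,0.7]])

```text
clock: 10.03
position: [0.5983, -0.2531, 0.2187]
ee_rot: [-3.141, -0.0, 1.571]
wrist_force: [0.3, -0.1, -0.4]
width: 0.0612
gripper_force: 0.1
```

```bash
cat > b.py <<'E'
from h import *
import sys
st()
for c in("top","side"):
    im=grab_frame(c)
    if len(sys.argv)>1: cv2.imwrite(f"pics/{c}{sys.argv[1]}.png",im)
    print(c,[(np.round(d['centre'],3),round(d['confidence'],2)) for d in mark_of(c,"cheese_center") if d['centre'][0]>.45])
E
python3 b.py
```

```text
10.03 [ 0.5983 -0.2531  0.2187] [-3.141 -0.     1.571] [ 0.3 -0.1 -0.4] 0.061
top [(array([ 0.597, -0.21 ,  0.049]), 0.85)]
side [(array([ 0.597, -0.204,  0.05 ]), 0.67)]
```

Request:
step_arm(rows=[[0.12,-0.04,0,0,0,0,0.7],[0.13,-0.05,0,0,0,0,0.7],[0.14,-0.05,0,0,0,0,0.7],[0.14,-0.05,0,0,0,0,0.7],[0.14,-0.05,0,0,0,0,0.7]])

```text
clock: 10.65
position: [0.591, -0.2327, 0.2187]
ee_rot: [-3.141, -0.0, 1.571]
wrist_force: [-0.0, -0.3, 0.3]
width: 0.0607
gripper_force: 0.1
```

Request:
step_arm(rows=[[0.14,-0.05,0,0,0,0,0.7],[0.14,-0.05,0,0,0,0,0.7],[0.14,-0.05,0,0,0,0,0.7],[0.14,-0.05,0,0,0,0,0.7],[0.14,-0.05,0,0,0,0,0.7]])

```text
clock: 11.07
position: [0.5836, -0.2118, 0.2188]
ee_rot: [-3.142, 0.0, 1.571]
wrist_force: [0.3, -0.4, 0.1]
width: 0.0609
gripper_force: 0.1
```

Request:
step_arm(rows=[[0.14,-0.05,0,0,0,0,0.7],[0.14,-0.05,0,0,0,0,0.7],[0.14,-0.05,0,0,0,0,0.7],[0.14,-0.05,0,0,0,0,0.7],[0.14,-0.05,0,0,0,0,0.7]])

```text
clock: 11.48
position: [0.5761, -0.1909, 0.2188]
ee_rot: [3.142, 0.0, 1.571]
wrist_force: [0.6, -1.1, 0.9]
width: 0.0608
gripper_force: 0.1
```

```bash
python3 b.py
```

```text
11.48 [ 0.5761 -0.1909  0.2188] [3.142 0.    1.571] [ 0.6 -1.1  0.9] 0.061
top [(array([ 0.575, -0.144,  0.049]), 0.58)]
side [(array([ 0.574, -0.139,  0.049]), 0.69)]
```

Request:
step_arm(rows=[[0.14,-0.05,0,0,0,0,0.7],[0.14,-0.05,0,0,0,0,0.7],[0.14,-0.05,0,0,0,0,0.7],[0.14,-0.05,0,0,0,0,0.7],[0.14,-0.05,0,0,0,0,0.7]])

```text
clock: 12.1
position: [0.5687, -0.1699, 0.2189]
ee_rot: [3.141, 0.0, 1.571]
wrist_force: [0.4, -0.0, -0.0]
width: 0.061
gripper_force: 0.0
```

Request:
step_arm(rows=[[0.14,-0.05,0,0,0,0,0.7],[0.14,-0.05,0,0,0,0,0.7],[0.14,-0.05,0,0,0,0,0.7],[0.14,-0.05,0,0,0,0,0.7],[0.14,-0.05,0,0,0,0,0.7]])

```text
clock: 12.52
position: [0.561, -0.1488, 0.2187]
ee_rot: [-3.142, 0.0, 1.571]
wrist_force: [-0.5, -0.8, -0.1]
width: 0.0609
gripper_force: 0.1
```

Request:
step_arm(rows=[[0.14,-0.05,0,0,0,0,0.7],[0.14,-0.05,0,0,0,0,0.7],[0.14,-0.05,0,0,0,0,0.7],[0.14,-0.05,0,0,0,0,0.7],[0.14,-0.05,0,0,0,0,0.7]])

```text
clock: 12.93
position: [0.5536, -0.1278, 0.2188]
ee_rot: [3.142, -0.0, 1.571]
wrist_force: [-0.2, -0.6, -0.3]
width: 0.061
gripper_force: 0.1
```

Request:
step_arm(rows=[[0.14,-0.05,0,0,0,0,0.7],[0.14,-0.05,0,0,0,0,0.7],[0.14,-0.04,0,0,0,0,0.7],[0.14,-0.02,0,0,0,0,0.7],[0.14,0,0,0,0,0,0.7]])

```text
clock: 13.35
position: [0.5487, -0.1068, 0.2187]
ee_rot: [-3.141, -0.0, 1.571]
wrist_force: [0.4, -1.0, 0.8]
width: 0.0609
gripper_force: 0.1
```

Request:
step_arm(rows=[[0.14,0,0,0,0,0,0.7],[0.14,0,0,0,0,0,0.7],[0.14,0,0,0,0,0,0.7],[0.14,0,0,0,0,0,0.7],[0.14,0,0,0,0,0,0.7]])

```text
clock: 13.77
position: [0.5489, -0.0859, 0.2187]
ee_rot: [3.142, 0.0, 1.571]
wrist_force: [-0.3, 0.0, 0.3]
width: 0.0612
gripper_force: 0.1
```

```bash
python3 b.py
```

```text
13.77 [ 0.5489 -0.0859  0.2187] [3.142 0.    1.571] [-0.3  0.   0.3] 0.061
top []
side []
```

```bash
python3 b.py 2; python3 -c "
import cv2,numpy as np
cv2.imwrite('pics/m2.png',np.hstack([cv2.imread('pics/top2.png')[130:400,130:480],cv2.imread('pics/side2.png')[130:400,130:480]]))"
```

```text
13.97 [ 0.5489 -0.0861  0.2187] [-3.142  0.     1.571] [ 1.1 -1.2  0.1] 0.061
top []
side []
```

View pics/m2.png

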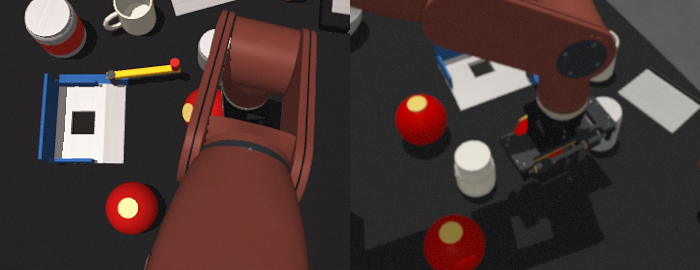

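The ball (left crop, about 205,107) is held in the fork, and the mouth is clear with the bar open. The tub and shaker haven't moved. Continuing.

Request:
step_arm(rows=[[0.14,-0.02,0,0,0,0,0.7],[0.14,-0.02,0,0,0,0,0.7],[0.14,-0.02,0,0,0,0,0.7],[0.14,-0.02,0,0,0,0,0.7],[0.14,-0.02,0,0,0,0,0.7]])

```text
clock: 14.58
position: [0.5459, -0.0648, 0.2189]
ee_rot: [3.141, 0.0, 1.571]
wrist_force: [-0.4, -0.3, 0.0]
width: 0.0613
gripper_force: 0.0
```

Request:
step_arm(rows=[[0.14,0,0,0,0,0,0.7],[0.14,0,0,0,0,0,0.7],[0.14,0,0,0,0,0,0.7],[0.14,0,0,0,0,0,0.7],[0.14,0,0,0,0,0,0.7]])

```text
clock: 15.0
position: [0.5459, -0.0438, 0.2187]
ee_rot: [-3.142, 0.0, 1.571]
wrist_force: [-0.2, -0.7, 1.0]
width: 0.0607
gripper_force: 0.2
```

Request:
step_arm(rows=[[0.14,0,0,0,0,0,0.7],[0.14,0,0,0,0,0,0.7],[0.14,0,0,0,0,0,0.7],[0.14,0,0,0,0,0,0.7],[0.14,0,0,0,0,0,0.7]])

```text
clock: 15.42
position: [0.5459, -0.0229, 0.2187]
ee_rot: [-3.142, -0.0, 1.571]
wrist_force: [-0.6, -0.6, -0.1]
width: 0.0608
gripper_force: 0.1
```

Request:
step_arm(rows=[[0.14,0,0,0,0,0,0.7],[0.14,0,0,0,0,0,0.7],[0.14,0,0,0,0,0,0.7],[0.14,0,0,0,0,0,0.7],[0.14,0,0,0,0,0,0.7]])

```text
clock: 15.83
position: [0.5459, -0.0019, 0.2187]
ee_rot: [-3.142, 0.0, 1.571]
wrist_force: [0.0, -0.1, -0.3]
width: 0.0609
gripper_force: 0.1
```

Request:
step_arm(rows=[[0.14,0,0,0,0,0,0.7],[0.14,0,0,0,0,0,0.7],[0.14,0,0,0,0,0,0.7],[0.14,0,0,0,0,0,0.7],[0.14,0,0,0,0,0,0.7]])

```text
clock: 16.25
position: [0.5459, 0.0192, 0.2187]
ee_rot: [-3.142, -0.0, 1.571]
wrist_force: [0.9, 0.3, -0.0]
width: 0.061
gripper_force: 0.1
```

Request:
step_arm(rows=[[0.14,0,0,0,0,0,0.7],[0.14,0,0,0,0,0,0.7],[0.14,0,0,0,0,0,0.7],[0.14,0,0,0,0,0,0.7],[0.14,0,0,0,0,0,0.7]])

```text
clock: 16.67
position: [0.5459, 0.0401, 0.2187]
ee_rot: [-3.142, -0.0, 1.571]
wrist_force: [0.0, -1.0, -0.1]
width: 0.061
gripper_force: 0.1
```

```bash
python3 b.py 3;python3 -c "
import cv2,numpy as np
cv2.imwrite('pics/m3.png',np.hstack([cv2.imread('pics/top3.png')[130:400,130:480],cv2.imread('pics/side3.png')[130:400,130:480]]))"
```

```text
16.67 [0.5459 0.0401 0.2187] [-3.142 -0.     1.571] [ 0.  -1.  -0.1] 0.061
top []
side [(array([0.646, 0.03 , 0.077]), 0.74), (array([0.547, 0.092, 0.048]), 0.55)]
```

View pics/m3.png

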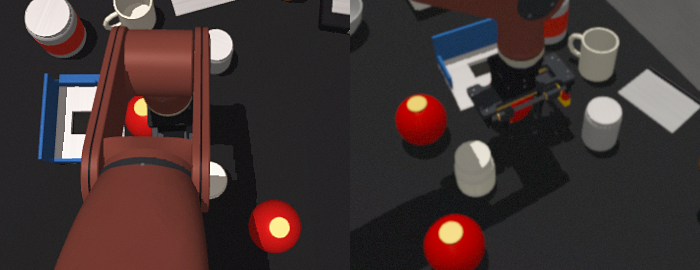

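The side view shows the ball at (0.547,0.092), in the fork and just before the ramp. Next is the climb, raising the tips about 12 mm.

Request:
step_arm(rows=[[0.14,0,0,0,0,0,0.7],[0.14,0,0,0,0,0,0.7],[0.14,0,0,0,0,0,0.7],[0.14,0,0,0,0,0,0.7],[0.14,0,0,0,0,0,0.7]])

```text
clock: 17.28
position: [0.5459, 0.0611, 0.2188]
ee_rot: [3.141, 0.0, 1.571]
wrist_force: [0.4, 0.7, -0.7]
width: 0.061
gripper_force: 0.0
```

Request:
step_arm(rows=[[0.14,0,0,0,0,0,0.7],[0.14,0,0,0,0,0,0.7],[0.13,0,0,0,0,0,0.7],[0.12,0,0,0,0,0,0.7],[0.12,0,0,0,0,0,0.7]])

```text
clock: 17.7
position: [0.5458, 0.0807, 0.2187]
ee_rot: [-3.141, 0.0, 1.571]
wrist_force: [1.1, 0.1, 0.1]
width: 0.061
gripper_force: 0.2
```

Request:
step_arm(rows=[[0.12,0,-0.04,0,0,0,0.7],[0.12,0,-0.04,0,0,0,0.7],[0.12,0,-0.04,0,0,0,0.7],[0.12,0,-0.04,0,0,0,0.7],[0.12,0,-0.04,0,0,0,0.7]])

```text
clock: 18.12
position: [0.5463, 0.0968, 0.2259]
ee_rot: [3.141, 0.005, 1.573]
wrist_force: [-3.6, -15.9, 12.4]
width: 0.061
gripper_force: 9.6
```

Request:
step_arm(rows=[[0.12,0,-0.04,0,0,0,0.7],[0.12,0,-0.04,0,0,0,0.7],[0.12,0,-0.04,0,0,0,0.7],[0.12,0,-0.04,0,0,0,0.7],[0.12,0,-0.04,0,0,0,0.7]])

```text
clock: 18.53
position: [0.5478, 0.1109, 0.2352]
ee_rot: [3.139, 0.014, 1.573]
wrist_force: [-7.5, -34.7, 28.3]
width: 0.0609
gripper_force: 22.4
```

Request:
step_arm(rows=[[0.1,0,0,0,0,0,0.7],[0.1,0,0,0,0,0,0.7],[0.1,0,0,0,0,0,0.7],[0.1,0,0,0,0,0,0.7],[0.1,0,0,0,0,0,0.7]])

```text
clock: 18.95
position: [0.5494, 0.1211, 0.2394]
ee_rot: [3.137, 0.026, 1.576]
wrist_force: [-19.5, -67.6, 62.8]
width: 0.0614
gripper_force: 42.7
```

```bash
python3 b.py 4
```

```text
18.95 [0.5494 0.1211 0.2394] [3.137 0.026 1.576] [-19.5 -67.6  62.8] 0.061
top [(array([0.744, 0.279, 0.   ]), 0.25)]
side [(array([0.549, 0.158, 0.057]), 0.59)]
```

The hand jammed: the ball is wedged between the fork and the ramp by pad friction, with its spin dragging upward on the fingers. I'll back off gently, then push from lower down with a tilted, narrower fork.

Request:
step_arm(rows=[[-0.1,0,0,0,0,0,0.7],[-0.1,0,0,0,0,0,0.7],[-0.1,0,0,0,0,0,0.7],[-0.1,0,0,0,0,0,0.7],[-0.1,0,0,0,0,0,0.7]])

```text
clock: 19.57
position: [0.5481, 0.1118, 0.2351]
ee_rot: [3.136, 0.009, 1.571]
wrist_force: [-3.7, -17.4, 14.5]
width: 0.0615
gripper_force: 18.8
```

Request:
step_arm(rows=[[-0.1,0,0,0,0,0,0.7],[-0.1,0,0,0,0,0,0.7],[-0.1,0,0,0,0,0,0.7],[-0.1,0,0,0,0,0,0.7],[-0.1,0,0,0,0,0,0.7]])

```text
clock: 19.98
position: [0.5457, 0.1011, 0.2306]
ee_rot: [-3.141, -0.0, 1.571]
wrist_force: [0.4, -1.2, -0.8]
width: 0.0608
gripper_force: 0.5
```

```bash
python3 b.py 5;python3 -c "
import cv2,numpy as np
cv2.imwrite('pics/m5.png',np.hstack([cv2.imread('pics/side4.png')[130:300,200:400],cv2.imread('pics/side5.png')[130:300,200:400]]).repeat(2,0).repeat(2,1))"
```

```text
19.98 [0.5457 0.1011 0.2306] [-3.141 -0.     1.571] [ 0.4 -1.2 -0.8] 0.061
top []
side [(array([0.545, 0.147, 0.053]), 0.98)]
```

View pics/m5.png

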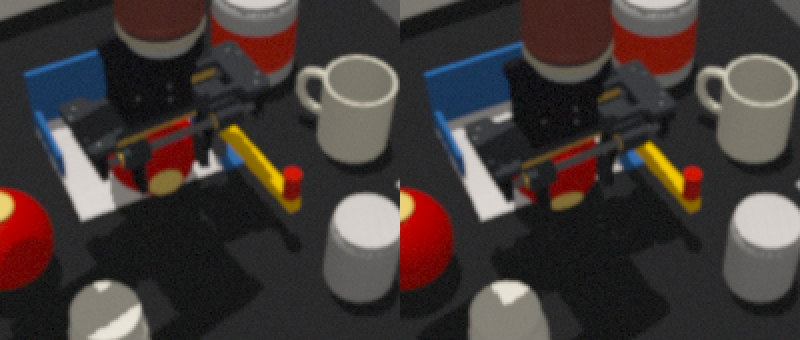

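The crops confirm it: the ball was on the ramp pressed into the fork, with nothing else touching. I'll let the ball back onto the bench, open the keeper nearer its stop to make room for a tilted hand, then push from below the ball's middle.

Request:
step_arm(rows=[[-0.08,0,0,0,0,0,0.7],[-0.08,0,0,0,0,0,0.7],[-0.06,0,0,0,0,0,0.7],[-0.05,0,0,0,0,0,0.7],[-0.05,0,0,0,0,0,0.7]])

```text
clock: 20.6
position: [0.5458, 0.0915, 0.2306]
ee_rot: [-3.141, -0.0, 1.571]
wrist_force: [-1.1, 0.2, -0.2]
width: 0.0607
gripper_force: 0.5
```

Request:
step_arm(rows=[[-0.05,0,0,0,0,0,0.7],[-0.05,0,0,0,0,0,0.7],[0,0,0,0,0,0,0.7],[0,0,0,0,0,0,0.7],[-0.1,0,0,0,0,0,0.7]])

```text
clock: 21.02
position: [0.5459, 0.0859, 0.2309]
ee_rot: [3.141, -0.0, 1.572]
wrist_force: [0.5, -0.1, -0.4]
width: 0.0609
gripper_force: 0.0
```

Request:
step_arm(rows=[[-0.1,0,0,0,0,0,0.7],[-0.2,0,0,0,0,0,0.7],[-0.3,0,0,0,0,0,0],[-0.3,0,0,0,0,0,0],[0,0,0,0,0,0,0]])

```text
clock: 21.43
position: [0.5459, 0.0568, 0.2308]
ee_rot: [3.142, 0.001, 1.57]
wrist_force: [-0.0, 0.2, -1.1]
width: 0.0483
gripper_force: 0.0
```

Request:
step_arm(rows=[[0,0.2,0,0,0,0,0],[0,0.3,0,0,0,0,0],[0,0.3,0,0,0,0,0],[0,0.3,0,0,0,0,0],[0,0.3,0,0,0,0,0]])

```text
clock: 21.85
position: [0.5891, 0.0589, 0.2308]
ee_rot: [3.141, -0.0, 1.571]
wrist_force: [-0.8, -0.5, 0.8]
width: 0.0154
gripper_force: 0.0
```

```bash
python3 b.py 6
```

```text
21.85 [0.5891 0.0589 0.2308] [ 3.141 -0.     1.571] [-0.8 -0.5  0.8] 0.015
top []
side []
```

Request:
step_arm(rows=[[-0.1,0.25,0.15,0,0,0,0],[-0.1,0.25,0.15,0,0,0,0],[0,0.25,0,0,0,0,0],[0,0.2,0,0,0,0,0],[0,0.2,0,0,0,0,0]])

```text
clock: 22.47
position: [0.6232, 0.0525, 0.2216]
ee_rot: [-3.142, -0.0, 1.571]
wrist_force: [0.6, 0.2, -0.2]
width: 0.0006
gripper_force: 0.0
```

Request:
step_arm(rows=[[0,0.15,0,0,0,0,0],[0,0.15,0,0,0,0,0],[0,0.12,0,0,0,0,0],[0,0.1,0,0,0,0,0],[0,0,0,0,0,0,0]])

```text
clock: 22.88
position: [0.6373, 0.0529, 0.2214]
ee_rot: [-3.137, -0.0, 1.572]
wrist_force: [-6.9, -0.0, 3.6]
width: 0.0006
gripper_force: 3.1
```

```bash
python3 b.py 7; python3 - <<'E'
from h import *
print([(np.round(d['centre'],3),round(d['confidence'],2)) for d in mark_of('side',"keeper_knob")])
cv2.imwrite('pics/m7.png',np.hstack([cv2.imread('pics/side7.png')[130:300,200:400],cv2.imread('pics/top7.png')[180:350,180:380]]).repeat(2,0).repeat(2,1))
E
```

```text
22.88 [0.6373 0.0529 0.2214] [-3.137 -0.     1.572] [-6.9 -0.   3.6] 0.001
top []
side [(array([0.546, 0.137, 0.051]), 0.84)]
[(array([0.658, 0.033, 0.077]), 0.73)]
```

View pics/m7.png

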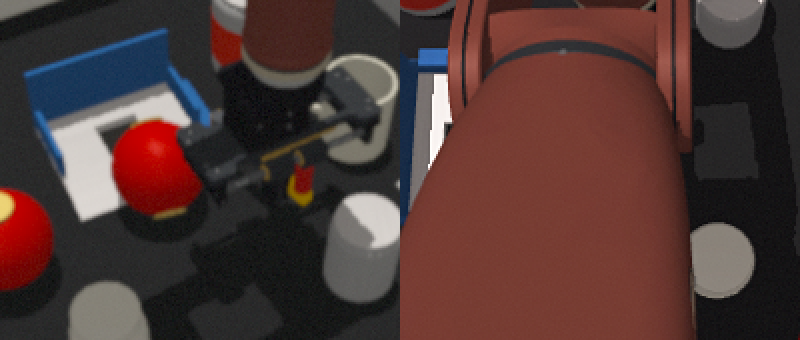

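The bar is at its stop (knob crop about 302,180) and the ball is resting at (0.546,0.137). Next I'll go back behind the ball and tilt the hand 30°.

Request:
step_arm(rows=[[0,-0.5,0,0,0,0,0],[-0.5,-0.6,0,0,0,0,0.25],[-0.7,-0.7,0,0,0,0,0.25],[-0.8,-0.7,0,0,0,0,0.25],[-0.77,-0.54,0,0,0,0,0.25]])

```text
clock: 23.55
position: [0.5455, -0.0309, 0.2217]
ee_rot: [-3.141, 0.0, 1.572]
wrist_force: [0.1, 0.2, 0.5]
width: 0.018
gripper_force: 0.0
```

Request:
step_arm(rows=[[0,0,0,0,1,0,0.25],[0,0,0,0,1,0,0.25],[0,0,0,0,1,0,0.25],[0,0,0,0,1,0,0.25],[0,0,0,0,1,0,0.25]])

```text
clock: 23.97
position: [0.5472, -0.0307, 0.2225]
ee_rot: [3.139, -0.44, 1.572]
wrist_force: [0.1, -0.1, -0.7]
width: 0.0216
gripper_force: 0.0
```

Request:
step_arm(rows=[[0,0,0,0,1,0,0.25],[-0.22,0,0.4,0,0,0,0.25],[-0.23,0,0.4,0,0,0,0.25],[-0.22,0,0.36,0,0,0,0.25],[0,0,0,0,0,0,0.25]])

```text
clock: 24.38
position: [0.545, -0.0298, 0.1778]
ee_rot: [-3.135, -0.523, 1.569]
wrist_force: [-0.3, -1.0, -0.5]
width: 0.0216
gripper_force: 0.0
```

```bash
cat >> b.py <<'E'
s=get_obs();th=np.radians(30)
from scipy.spatial.transform import Rotation as R
z=R.from_euler('xyz',s['ee_rot']).as_matrix()[:,2];print('tip',np.round(s['position']+.182*z,4),'tilt',np.degrees(np.arcsin(z[1])),'q',np.round(s['q'],2))
E
python3 b.py 8
```

```text
24.38 [ 0.545  -0.0298  0.1778] [-3.135 -0.523  1.569] [-0.3 -1.  -0.5] 0.022
top [(array([0.546, 0.135, 0.049]), 0.87)]
side []
tip [0.5469 0.0608 0.024 ] tilt 29.97050841095348 q [-0.34  0.37  1.85  0.54  1.17 -0.62]
```

Request:
step_arm(rows=[[0.09,0,0.05,0,0,0,0.25],[0.09,0,0.05,0,0,0,0.25],[0.09,0,0.05,0,0,0,0.25],[0.09,0,0.05,0,0,0,0.25],[0.09,0,0.05,0,0,0,0.25]])

```text
clock: 25.0
position: [0.5468, -0.0146, 0.1821]
ee_rot: [3.141, -0.523, 1.572]
wrist_force: [-0.4, 0.0, -0.3]
width: 0.0215
gripper_force: 0.0
```

Request:
step_arm(rows=[[0.07,0,0.04,0,0,0,0.25],[0.07,0,0.04,0,0,0,0.25],[0.07,0,0.04,0,0,0,0.25],[0.07,0,0.04,0,0,0,0.25],[0.07,0,0.04,0,0,0,0.25]])

```text
clock: 25.42
position: [0.5468, -0.003, 0.1818]
ee_rot: [3.141, -0.523, 1.571]
wrist_force: [-0.5, -4.5, 0.8]
width: 0.0218
gripper_force: 2.0
```

Request:
step_arm(rows=[[0.1,0,0.02,0,0,0,0.25],[0.1,0,0.02,0,0,0,0.25],[0.1,0,0.02,0,0,0,0.25],[0.1,0,0.02,0,0,0,0.25],[0.1,0,0.02,0,0,0,0.25]])

```text
clock: 25.83
position: [0.5469, 0.0117, 0.187]
ee_rot: [3.141, -0.523, 1.571]
wrist_force: [-0.5, -4.3, 0.5]
width: 0.022
gripper_force: 1.9
```

```bash
python3 b.py 9
```

```text
25.83 [0.5469 0.0117 0.187 ] [ 3.141 -0.523  1.571] [-0.5 -4.3  0.5] 0.022
top [(array([0.544, 0.153, 0.053]), 0.81)]
side []
tip [0.5465 0.103  0.0291] tilt 30.030583167424396 q [-0.27  0.35  1.87  0.56  1.14 -0.56]
```

Only about 4 N now, and the ball is climbing. Continuing.

Request:
step_arm(rows=[[0.1,0,0.02,0,0,0,0.25],[0.1,0,0.02,0,0,0,0.25],[0.1,0,0.02,0,0,0,0.25],[0.1,0,0.02,0,0,0,0.25],[0.1,0,0.02,0,0,0,0.25]])

```text
clock: 26.45
position: [0.5468, 0.0263, 0.1918]
ee_rot: [3.141, -0.523, 1.571]
wrist_force: [0.6, -3.9, 0.7]
width: 0.0222
gripper_force: 1.9
```

Request:
step_arm(rows=[[0.09,0,0.02,0,0,0,0.25],[0.08,0,0.02,0,0,0,0.25],[0.08,0,0.02,0,0,0,0.25],[0.07,0,0.02,0,0,0,0.25],[0.07,0,0.02,0,0,0,0.25]])

```text
clock: 26.87
position: [0.5466, 0.0382, 0.1949]
ee_rot: [-3.141, -0.524, 1.571]
wrist_force: [0.3, -0.2, 0.2]
width: 0.022
gripper_force: 0.6
```

```bash
python3 b.py 10
```

```text
26.87 [0.5466 0.0382 0.1949] [-3.141 -0.524  1.571] [ 0.3 -0.2  0.2] 0.022
top [(array([0.544, 0.179, 0.061]), 0.84)]
side []
tip [0.5465 0.1291 0.0372] tilt 30.026753726830584 q [-0.22  0.33  1.88  0.57  1.13 -0.52]
```

Request:
step_arm(rows=[[0.06,0,0.03,0,0,0,0.25],[0.06,0,0.03,0,0,0,0.25],[0.06,0,0.03,0,0,0,0.25],[0.06,0,0.03,0,0,0,0.25],[0.06,0,0.03,0,0,0,0.25]])

```text
clock: 27.48
position: [0.5467, 0.048, 0.1956]
ee_rot: [-3.141, -0.524, 1.571]
wrist_force: [-0.6, -1.0, -0.1]
width: 0.0216
gripper_force: 0.0
```

Request:
step_arm(rows=[[0.06,0,0.03,0,0,0,0.25],[0.06,0,0.03,0,0,0,0.25],[0.06,0,0.03,0,0,0,0.25],[0.06,0,0.03,0,0,0,0.25],[0.06,0,0.03,0,0,0,0.25]])

```text
clock: 27.9
position: [0.5467, 0.058, 0.1961]
ee_rot: [-3.142, -0.524, 1.571]
wrist_force: [0.0, -0.0, 0.6]
width: 0.0218
gripper_force: 0.1
```

```bash
python3 b.py 11
```

```text
27.9 [0.5467 0.058  0.1961] [-3.142 -0.524  1.571] [ 0.  -0.   0.6] 0.022
top [(array([0.545, 0.199, 0.062]), 0.79)]
side []
tip [0.5467 0.1488 0.0385] tilt 29.9985362315788 q [-0.19  0.32  1.88  0.58  1.12 -0.49]
```

Request:
step_arm(rows=[[0.06,0,0.03,0,0,0,0.25],[0.06,0,0.03,0,0,0,0.25],[0.06,0,0.03,0,0,0,0.25],[0.06,0,0.03,0,0,0,0.25],[0.06,0,0.03,0,0,0,0.25]])

```text
clock: 28.52
position: [0.5467, 0.068, 0.1968]
ee_rot: [3.142, -0.524, 1.571]
wrist_force: [-0.6, 0.5, 0.2]
width: 0.0221
gripper_force: 0.0
```

Request:
step_arm(rows=[[0.06,0,0.03,0,0,0,0.25],[0.06,0,0.03,0,0,0,0.25],[0.06,0,0.03,0,0,0,0.25],[0.06,0,0.03,0,0,0,0.25],[0.06,0,0.03,0,0,0,0.25]])

```text
clock: 28.93
position: [0.5468, 0.0781, 0.1974]
ee_rot: [3.142, -0.524, 1.571]
wrist_force: [-0.0, -0.2, -0.1]
width: 0.0217
gripper_force: 0.0
```

```bash
python3 b.py 12
```

```text
28.93 [0.5468 0.0781 0.1974] [ 3.142 -0.524  1.571] [-0.  -0.2 -0.1] 0.022
top [(array([0.545, 0.229, 0.058]), 0.9)]
side []
tip [0.5467 0.1689 0.0397] tilt 29.997908450027808 q [-0.15  0.32  1.88  0.59  1.1  -0.46]
```

The ball is seated at (0.545,0.229,0.058). I'll retract, set the hand upright and go to the outer side of the open bar.

Request:
step_arm(rows=[[-0.15,0,-0.09,0,0,0,0.25],[-0.26,0,-0.15,0,0,0,0.25],[-0.26,0,-0.2,0,0,0,0],[-0.2,0,-0.7,0,0,0,0],[-0.17,0,-0.7,0,0,0,0]])

```text
clock: 29.55
position: [0.5461, 0.0219, 0.2289]
ee_rot: [-3.139, -0.524, 1.569]
wrist_force: [0.2, 0.2, -0.2]
width: 0.0088
gripper_force: 0.0
```

Request:
step_arm(rows=[[-0.17,0,-0.7,0,0,0,0],[0,0,-0.6,0,-1,0,0],[0,0,0,0,-1,0,0],[0,0,0,0,-1,0,0],[0,0,0,0,-1,0,0]])

```text
clock: 29.97
position: [0.5471, -0.0025, 0.2617]
ee_rot: [3.14, -0.17, 1.569]
wrist_force: [-0.5, 0.5, 0.8]
width: 0.0007
gripper_force: 0.0
```

Request:
step_arm(rows=[[0,0,0,0,-1,0,0],[0,0,0,0,-1,0,0],[0,0.8,0,0,0,0,0],[0,0.8,0,0,0,0,0],[0,0.8,0,0,0,0,0]])

```text
clock: 30.38
position: [0.6195, -0.0016, 0.261]
ee_rot: [-3.141, 0.0, 1.57]
wrist_force: [0.2, -0.5, 0.8]
width: 0.0005
gripper_force: 0.0
```

```bash
python3 b.py 13; python3 - <<'E'
from h import *
for c in("top","side"):
  for l in ("keeper_knob","keeper_post","mug","shaker_center","salt_tub_center","spare_can"): print(c,l,[(np.round(d['centre'],3),round(d['confidence'],2)) for d in mark_of(c,l)][:2])
cv2.imwrite('pics/m13.png',np.hstack([cv2.imread('pics/side13.png')[80:350,150:500],cv2.imread('pics/top13.png')[100:370,130:480]]))
E
```

```text
30.38 [ 0.6195 -0.0016  0.261 ] [-3.141  0.     1.57 ] [ 0.2 -0.5  0.8] 0.001
top [(array([0.547, 0.23 , 0.057]), 0.83)]
side [(array([0.548, 0.23 , 0.055]), 0.91), (array([0.742, 0.28 , 0.002]), 0.24)]
tip [ 0.6185 -0.0017  0.0784] tilt -0.004218621589356966 q [-0.13  0.34  1.66 -0.    1.14 -0.13]
top keeper_knob [(array([0.652, 0.032, 0.079]), 0.37)]
top keeper_post [(array([0.635, 0.167, 0.05 ]), 0.65)]
top mug [(array([ 0.778,  0.112, -0.004]), 0.9)]
top shaker_center [(array([ 0.673, -0.05 ,  0.042]), 0.53)]
top salt_tub_center []
top spare_can [(array([0.746, 0.28 , 0.   ]), 0.87)]
side keeper_knob []
side keeper_post [(array([0.633, 0.165, 0.042]), 0.74)]
side mug [(array([0.778, 0.113, 0.004]), 0.93)]
side shaker_center []
side salt_tub_center [(array([ 0.413, -0.022,  0.045]), 0.91)]
side spare_can [(array([0.74 , 0.28 , 0.002]), 0.84)]
```

View pics/m13.png

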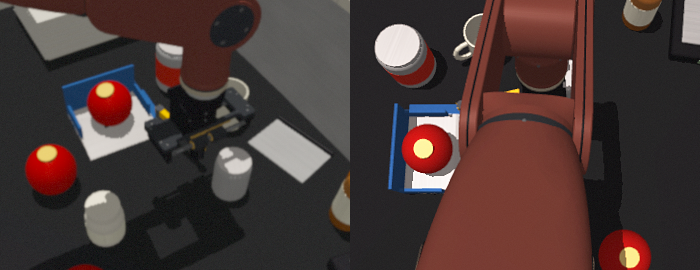

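The ball sits in the seat (left crop 110,100; right crop 425,148) and everything else is unmoved. The tips are below the knob's top, so I'll raise before crossing.

Request:
step_arm(rows=[[0,0,-0.7,0,0,0,0],[0,0,-0.7,0,0,0,0],[0.5,0.45,0,0,0,0,0],[0.6,0.6,0,0,0,0,0],[0.6,0.6,0,0,0,0,0]])

```text
clock: 31.6
position: [0.6689, 0.0506, 0.3037]
ee_rot: [3.14, 0.0, 1.57]
wrist_force: [0.2, 0.4, 0.2]
width: 0.0002
gripper_force: 0.0
```

Request:
step_arm(rows=[[0.5,0.4,0,0,0,0,0],[0.37,0.3,0,0,0,0,0],[0,0,0,0,0,0,0],[0,0,0.7,0,0,0,0],[0,0,0.7,0,0,0,0]])

```text
clock: 32.02
position: [0.6899, 0.0764, 0.2622]
ee_rot: [3.138, 0.0, 1.572]
wrist_force: [0.5, -0.1, -0.5]
width: 0.0007
gripper_force: 0.0
```

Request:
step_arm(rows=[[0,0,0.6,0,0,0,0],[0,0,0.4,0,0,0,0],[0,0,0.2,0,0,0,0],[0,0,0,0,0,0,0],[0,0,0,0,0,0,0]])

```text
clock: 32.43
position: [0.6894, 0.0762, 0.2252]
ee_rot: [3.141, 0.0, 1.571]
wrist_force: [-0.1, 0.9, 0.7]
width: 0.0004
gripper_force: 0.0
```

Request:
step_arm(rows=[[-0.14,-0.22,0.07,0,0,0,0],[-0.14,-0.22,0.07,0,0,0,0],[-0.06,-0.24,0,0,0,0,0],[-0.06,-0.25,0,0,0,0,0],[-0.06,-0.25,0,0,0,0,0]])

```text
clock: 32.85
position: [0.6531, 0.0624, 0.2211]
ee_rot: [3.141, -0.0, 1.571]
wrist_force: [0.7, 0.4, 0.6]
width: 0.0004
gripper_force: 0.5
```

Request:
step_arm(rows=[[-0.06,-0.25,0,0,0,0,0],[0.01,-0.3,0,0,0,0,0],[0.01,-0.3,0,0,0,0,0],[0.01,-0.3,0,0,0,0,0],[0.01,-0.3,0,0,0,0,0]])

```text
clock: 33.27
position: [0.6097, 0.062, 0.221]
ee_rot: [3.14, -0.0, 1.571]
wrist_force: [2.0, 0.2, 0.6]
width: 0.0004
gripper_force: 0.6
```

Request:
step_arm(rows=[[0.12,-0.29,0,0,0,0,0],[0.12,-0.29,0,0,0,0,0],[0.12,-0.29,0,0,0,0,0],[0.12,-0.29,0,0,0,0,0],[0.23,-0.24,0,0,0,0,0]])

```text
clock: 33.68
position: [0.5674, 0.0835, 0.2205]
ee_rot: [-3.141, 0.0, 1.571]
wrist_force: [1.3, -0.3, -0.7]
width: 0.0007
gripper_force: 0.6
```

Request:
step_arm(rows=[[0.23,-0.24,0,0,0,0,0],[0.23,-0.24,0,0,0,0,0],[0.23,-0.24,0,0,0,0,0],[0.23,-0.12,0,0,0,0,0],[0.23,-0.12,0,0,0,0,0]])

```text
clock: 34.1
position: [0.5389, 0.1186, 0.2205]
ee_rot: [-3.141, 0.0, 1.571]
wrist_force: [1.3, -1.3, -0.0]
width: 0.0005
gripper_force: 0.5
```

Request:
step_arm(rows=[[0.23,-0.12,0,0,0,0,0],[0.2,-0.11,0,0,0,0,0],[0.15,-0.04,0,0,0,0,0],[0.12,-0.04,0,0,0,0,0],[0.12,-0.04,0,0,0,0,0]])

```text
clock: 34.52
position: [0.529, 0.1428, 0.2205]
ee_rot: [-3.142, 0.0, 1.571]
wrist_force: [0.4, -0.7, -0.7]
width: 0.0001
gripper_force: 0.4
```

Request:
step_arm(rows=[[0.12,-0.03,0,0,0,0,0],[0.1,-0.02,0,0,0,0,0],[0.08,0,0,0,0,0,0],[0,0,0,0,0,0,0],[0,0,0,0,0,0,0]])

```text
clock: 34.93
position: [0.5275, 0.1514, 0.2205]
ee_rot: [-3.141, -0.0, 1.571]
wrist_force: [-0.8, -1.0, -0.4]
width: 0.0007
gripper_force: 0.2
```

```bash
python3 b.py 14; python3 - <<'E'
from h import *
for c in("top","side"):
  for l in ("keeper_knob",): print(c,l,[(np.round(d['centre'],3),round(d['confidence'],2)) for d in mark_of(c,l)][:2])
E
```

```text
34.93 [0.5275 0.1514 0.2205] [-3.141 -0.     1.571] [-0.8 -1.  -0.4] 0.001
top []
side []
tip [0.5275 0.1514 0.0385] tilt 0.015207483244712886 q [0.14 0.25 1.87 0.   1.03 0.14]
top keeper_knob []
side keeper_knob [(array([0.503, 0.168, 0.075]), 0.81)]
```

Request:
step_arm(rows=[[0.04,0,0,0,0,0,0],[0.04,0,0,0,0,0,0],[0.04,0,0,0,0,0,0],[0.03,0,0,0,0,0,0],[0,0,0,0,0,0,0]])

```text
clock: 35.65
position: [0.5277, 0.1532, 0.2205]
ee_rot: [-3.141, 0.007, 1.572]
wrist_force: [-1.4, -16.6, 3.8]
width: 0.0006
gripper_force: 8.5
```

That is the stop (16 N), so the bar is shut. I'll back off, rise and verify.

Request:
step_arm(rows=[[-0.1,0,0,0,0,0,0],[-0.3,0,0,0,0,0,0],[-0.4,0,-0.2,0,0,0,0],[0,0,-1,0,0,0,0],[0,0,-1,0,0,0,0]])

```text
clock: 36.07
position: [0.5265, 0.1307, 0.2857]
ee_rot: [-3.137, 0.0, 1.57]
wrist_force: [0.8, 0.4, 1.0]
width: 0.0005
gripper_force: 0.0
```

Request:
step_arm(rows=[[0,0,-1,0,0,0,0],[-0.9,0,-0.8,0,0,0,0],[-0.9,0,0,0,0,0,0],[-0.9,0,0,0,0,0,0],[-0.9,0,0,0,0,0,0]])

```text
clock: 36.48
position: [0.5275, 0.0224, 0.3421]
ee_rot: [3.139, 0.0, 1.572]
wrist_force: [0.2, -1.3, 0.8]
width: 0.0003
gripper_force: 0.0
```

Request:
step_arm(rows=[[-0.9,0,0,0,0,0,0],[-0.9,0,0,0,0,0,0],[-0.6,0,0,0,0,0,0],[0,0,0,0,0,0,0],[0,0,0,0,0,0,0]])

```text
clock: 36.9
position: [0.5274, -0.0492, 0.3409]
ee_rot: [3.141, -0.0, 1.569]
wrist_force: [-0.1, 1.0, 0.4]
width: 0.0007
gripper_force: 0.0
```

```bash
python3 b.py 15; python3 - <<'E'
from h import *
for c in("top","side"):
  for l in ("keeper_knob","mug","shaker_center","salt_tub_center","spare_can"): print(c,l,[(np.round(d['centre'],3),round(d['confidence'],2)) for d in mark_of(c,l)][:1])
cv2.imwrite('pics/m15.png',np.hstack([cv2.imread('pics/side15.png')[80:350,150:500],cv2.imread('pics/top15.png')[100:370,130:480]]))
E
```

```text
36.9 [ 0.5274 -0.0492  0.3409] [ 3.141 -0.     1.569] [-0.1  1.   0.4] 0.001
top [(array([0.548, 0.228, 0.055]), 0.88)]
side [(array([0.548, 0.232, 0.054]), 0.66)]
tip [ 0.5275 -0.0472  0.1586] tilt 0.021428951685748758 q [-0.24  0.05  1.84  0.    1.25 -0.24]
top keeper_knob [(array([0.499, 0.172, 0.079]), 0.88)]
top mug [(array([ 0.778,  0.111, -0.004]), 0.61)]
top shaker_center [(array([ 0.779,  0.112, -0.001]), 0.26)]
top salt_tub_center [(array([0.545, 0.229, 0.057]), 0.6)]
top spare_can [(array([0.744, 0.281, 0.003]), 0.74)]
side keeper_knob []
side mug [(array([0.78 , 0.115, 0.003]), 0.88)]
side shaker_center [(array([ 0.678, -0.053,  0.041]), 0.75)]
side salt_tub_center [(array([ 0.412, -0.023,  0.042]), 0.67)]
side spare_can []
```

View pics/m15.png

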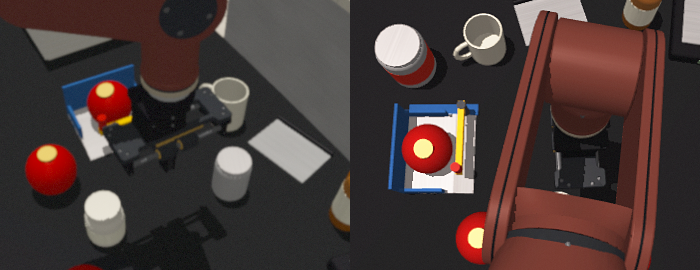

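The top view shows the ball seated (425,148) and the bar (460,135) parallel to the mouth, against its stop. The neighbours haven't moved, so I'm handing in.

```bash
python3 -c "
from station import *
print(job_done())"
```

```text
the job is handed in; nothing more can be done
None
```

The cheese ball is settled in the cradle seat with the keeper bar shut against its stop, and the tub, shaker, mug and can are where they were; it took about 37 of the 69 s, including one jam on the ramp (wrist force up to about 94 N) that I backed out of and re-pushed with the hand tilted.

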